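# Fit the ware board into the damp box

### The arm

A 6-joint arm with a two-finger parallel gripper is mounted at the origin on the work surface. World frame = base frame: x ahead of the robot, y to its left, z up, the work surface at z = 0. Lengths are in m, angles in rad, forces in N, time in s.
With the tool pointing down it reaches from about 0.275 to 0.875 m from the base axis. Payload 12.5 kg.
Tool frame: the origin (TCP) lies at the very end of the fingers, on their centre line; the grasp point (between the pads) lies 19 mm behind it; z points along the fingers, y is the line along which they close (so a half turn about z gives the same grasp; the last joint's range is limited). The gripper opens to 85 mm and grips with 20 to 120 N. Pads are 22 mm wide; open, the fingers measure 114 mm over their backs; the gripper's body (76 mm by 85 mm) begins 54 mm behind the grasp point. The pads swing forward as they close: fully open they stand 13 mm farther back than shut.
Start: joints at [-1.405, 0.351, 1.652, -0, 1.139, -0.085], TCP at [0.137, -0.533, 0.231] pointing down, gripper open.
Joint ranges: [-2.75, 2.75], [-0.79, 2.1], [0.01, 2.65], [-1.57, 4.71], [0.07, 3.14], [-2.87, 2.87]. Speed limits (rad/s): [2.22, 2.22, 2.79, 3.14, 3.14, 3.14].

### API

Orientations are given as [roll, pitch, yaw] about the fixed x, y, z axes, in that order (R = Rz(yaw) Ry(pitch) Rx(roll)).
In Python, from bench import state, grab_frame, finish_job gives the robot as it stands.
- The arm moves only by the tool play_rows, never from a script. Its argument "commands" is one flat list of numbers, 7 for each row, row after row: the shift along the tool's x, y, z in cm, then the turn, a rotation vector about the tool's x, y, z in degrees, then the closure, from 0 (fully open) to 1 (shut). In form: [dx, dy, dz, wx, wy, wz, gripper, dx, dy, dz, wx, wy, wz, gripper, ...]. A call has 1 to 5 rows; each row is the pose to reach, as a shift and turn from the pose commanded when the call began, along the tool's axes at that moment; what a row does not reach only later rows make up. A row lasts 1/12 s, in which the tool goes at most 41.7 mm and 7.16 degrees, less where a joint would pass 70% of its speed; a pose out of reach is approached as far as the arm can. A call with a gripper value outside its range is refused whole. The fingers move at their own pace and stop on an object; "force" is the grip in N (left out, the last holds). Time passes only in rows, so rows that repeat a pose let the fingers close. It gives the time, the measured TCP pose, the force, the opening and the grip force at its end, in the units of the state.
- state(): the state, without advancing time (a new reading comes with each control period).
- grab_frame(name): name is "scene" or "side" or "wrist"; returns a dict with "img" (400x640x3 uint8, blue, green, red), "fov_y" (degrees; the focal length in pixels is half the picture's height over the tangent of half this angle, whatever the lens; pixels are square), "cx", "cy" (the principal point, pixels), "k1" (the pictures are not rectified: a ray, as slopes to the right and down, at radius r is drawn at 1 + k1 r^2 times it, then the intrinsics apply), "origin" and "rotation" of the camera in the world. Camera axes: x right, y down, z forward; pixel columns grow to the right and rows downward; lengths in m; the calibration is good to about 2 mm. A picture is of the moment at which its call begins. There is no depth.
- finish_job(): hands the job in; it is judged then, once.
The state is a dict: "time_s": time; "joint_pos": joint angles; "joint_velocities": joint speeds; "joint_efforts": joint torques, N m; "eef_pos": TCP position; "tool_rot": TCP orientation; "force": force on the tool from outside, world axes, zero at the start; "moment": the same for the moment, N m; "finger_gap": finger opening in m; "finger_force": force on a finger pad.
Only numpy, scipy, OpenCV 4.12 (cv2) and the standard library are available. Lean on these libraries where they do the work, as an engineer would, in place of code of your own. Each camera call takes 0.05 s, during which the arm holds its last target. There are 200 camera calls.

### The job

Pick up the ware board by its handle and fit it into the damp box: tip it, slip its low end under the wide rim against the sprung keeper until the other end clears the narrow rim, then level it and set it down gently on the ledges inside before letting go. Leave it flat on the ledges, home against the plain end wall with both ends under the rims; do not drop it or force anything, and leave the dish in the box and the other pots alone.

Things in the scene. Friction and masses are not known exactly. Their poses are not given: they have to be found in the camera images.
- box: Wooden damp box fixed on the bench, open on top (this entry is its floor and ledges), outer 268 x 152 x 112 mm. Origin on its underside (bench level) under the centre of its mouth; z up, x along the box towards the SPRUNG end (wide rim, steel rods out of the end wall); the PLAIN end is at -x. Mouth: 200 mm long (x -100 to +100), 132 mm wide between side walls 112 mm high. Inside floor at z = 8 mm.
- shell: The damp box's walls (10 mm thick) and end rims: one with the box, same origin and axes.
- wide_rim (a point): Middle of the lower inner edge of the sprung end's rim: box x +100, y 0, z 100 mm. This rim is 50 mm wide and 12 mm thick (z 100 to 112); behind it is a deep pocket holding the sprung keeper.
- narrow_rim (a point): Middle of the lower inner edge of the plain end's rim: box x -100, y 0, z 100 mm. Rim 12 mm thick (z 100 to 112). The end wall stands 8 mm behind this edge, at x -108.
- ledge_line (a point): A point in the box at x -97, y 0, z 50 mm: over the plain end's ledge (x -108 to -85, full width). The sprung end has two ledge strips (x +85 to +140, |y| 36 to 64 mm). The ledges can be pinned at different heights, all alike: their tops lie anywhere from z 50 to 64 mm in the box. That height is NOT measured (this point stays at 50): find it by feel.
- keeper: Sprung keeper in the box; origin and axes those of the box. Its aluminium bar (56 mm wide, box z 44 to 97) has its free face at box x +114 mm, 14 mm behind the wide rim's edge; it yields 10 mm towards +x, to a hard stop at x +124, pushing back with 1.5 N at first touch and 4.5 N at the stop. A board lying home clears it by 4 mm. Two steel rods show its place outside.
- board: Plywood ware board 218 (x) by 120 (y) by 8 mm, 0.2 to 0.35 kg, the same either way round. Origin: centre of its underside, z up. Bridge handle across the middle: bar 18 mm thick (x), 90 mm long (y), 36 to 62 mm above the underside, on posts at y +-38. It is 18 mm longer than the box's mouth, so one end must go over 18 mm behind the wide rim before the other passes the narrow rim.
- board_end1 (a point): middle of the board's end face at +x (109 mm from the centre, 4 mm above the underside)
- board_end2 (a point): middle of the board's end face at -x
- dish: small raw clay dish, 68 mm across, 30 mm high, standing on the floor of the box; origin at its underside. Leave it alone.
- cup: Bystander: small terracotta cup, 56 mm across, 62 mm high; origin at its underside. Leave it alone.
- vase: Bystander: terracotta vase, 90 mm across, 112 mm high; origin at its underside. Leave it alone.
- bowl: Bystander: white glazed bowl, 120 mm across, 55 mm high; origin at its underside. Leave it alone.
- mug: Bystander: blue mug with a handle, 72 mm across, 80 mm high; origin at its underside. Leave it alone.

How it is judged:
On the way, in this order (a step that is already met when the one before it is completed fails the run):
1. with the board tipped, its low end is under the wide rim and the keeper is being pressed (angle between board's own z axis and vertical above 0.1 rad and contact force between board and keeper above 0.5 N and ((x of board_end1 in the frame of box above 0.103 m and z of board_end1 in the frame of box below 0.098 m) or (x of board_end2 in the frame of box above 0.103 m and z of board_end2 in the frame of box below 0.098 m))), for 0.1 s.
2. the board, still held, lies flat under both rims' level and rests on the ledges (angle between board's own z axis and vertical below 0.05 rad and contact force between board and box above 0.8 N and contact force between the fingers and board above 1 N and z of board in the frame of box between 0.045 and 0.07 m and y of board in the frame of box between -0.01 and 0.01 m), for 0.2 s.
At the end, for the whole second after the job is handed in: The board is released and at rest, flat within 0.03 rad with its weight on the ledges (over 1.2 N; underside 45 to 70 mm above the box's underside), within 10 mm of the box's middle line, each end at least 4 mm under its rim, which puts it home within 4 mm of the plain end wall (angle between board's own z axis and vertical below 0.03 rad and ((x of board_end1 in the frame of box above 0.104 m and x of board_end2 in the frame of box below -0.104 m) or (x of board_end2 in the frame of box above 0.104 m and x of board_end1 in the frame of box below -0.104 m)) and linear speed of board below 0.01 m/s and angular speed of board below 0.05 rad/s and contact force between the fingers and board below 0.1 N and contact force between board and box above 1.2 N and z of board in the frame of box between 0.045 and 0.07 m and y of board in the frame of box between -0.01 and 0.01 m); the robot touches nothing.
It fails at once if the board is pressed or knocked against the box with more than 45 N (contact force between board and box above 45 N or contact force between board and shell above 45 N).
It fails at once if the keeper is forced against its stop with more than 22 N (contact force between board and keeper above 22 N).
It fails at once if the arm or fingers press on the box with more than 25 N (contact force between any of the arm, the fingers and box above 25 N or contact force between any of the arm, the fingers and shell above 25 N).
It fails at once if the dish in the box is shifted more than 15 mm (distance of dish from where it was at the start of the episode above 0.015 m).
It fails at once if a bystander is shifted more than 20 mm (distance of any of cup, vase, bowl, mug from where it was at the start of the episode above 0.02 m).
It also fails if it takes over 58 s, if anything falls off the work surface, if the arm or the gripper's body presses on something with over 40 N, if the wrist force passes 120 N, or if a joint passes its speed limit or range.

## Working session

There is one attempt and no reset: what is moved stays moved. The work goes in short steps, Python scripts to look and compute and a tool call to move; the robot and the scene stay as the last step left them, time stands still between calls to the robot, and variables do not carry over. Pictures are saved under pics/ and viewed, at most 10 in all, crops included, and the job is handed in when it is done.

Besides the shell and the picture viewer there is one more tool, called after "Emit:" by a JSON object that holds its "name" and its "arguments", one argument or row to a line. play_rows: Moves the arm, as the interface text tells. Its arguments: {"type":"object","properties":{"commands":{"type":"array"},"force":{"type":"number"}},"required":["commands"]}

```bash
mkdir -p pics
cat > h.py <<'E'
import numpy as np, cv2, pickle
from scipy.spatial.transform import Rotation as R
def cam(f):
    h=f['img'].shape[0]; F=h/2/np.tan(np.radians(f['fov_y'])/2); return F
def ray(f,u,v):
    F=cam(f); d=np.array([(u-f['cx'])/F,(v-f['cy'])/F]); s=d.copy()
    for _ in range(30): s=d/(1+f['k1']*(s@s))
    return np.array(f['origin']), np.array(f['rotation'])@np.r_[s,1]
def onz(f,u,v,z):
    o,d=ray(f,u,v); return o+d*(z-o[2])/d[2]
def proj(f,P):
    F=cam(f); c=(np.atleast_2d(P)-f['origin'])@np.array(f['rotation']); s=c[:,:2]/c[:,2:]
    s=s*(1+f['k1']*(s**2).sum(1,keepdims=True)); return s*F+[f['cx'],f['cy']]
def tri(f1,p1,f2,p2):
    A=[];b=[]
    for f,p in((f1,p1),(f2,p2)):
        o,d=ray(f,*p); d=d/np.linalg.norm(d); M=np.eye(3)-np.outer(d,d); A.append(M); b.append(M@o)
    return np.linalg.lstsq(np.vstack(A),np.hstack(b),rcond=None)[0]
def grab(n,name):
    from bench import grab_frame
    f=grab_frame(n); pickle.dump(f,open(f'pics/{name}.pkl','wb')); cv2.imwrite(f'pics/{name}.png',f['img']); return f
def load(name): return pickle.load(open(f'pics/{name}.pkl','rb'))
E
python3 - <<'E'
from h import *
from bench import state
s=state(); print(s)
for n in('scene','side'):
    f=grab(n,n+'0'); print({k:v for k,v in f.items() if k!='img'})
E
```

```text
{'time_s': 0.0, 'joint_pos': array([-1.40461591e+00,  3.51234021e-01,  1.65238430e+00,  4.31656491e-06,
        1.13909609e+00, -8.45423884e-02]), 'joint_velocities': array([ 3.88021396e-05,  2.39499800e-04, -9.29070914e-04, -1.02356956e-03,
       -3.55227213e-04,  1.05219175e-04]), 'joint_efforts': array([-5.32117592e-04, -5.06102729e+01, -2.91405505e+01, -1.11976155e-04,
        4.46082879e-03, -5.45133261e-06]), 'eef_pos': array([ 0.1364623 , -0.53248177,  0.23077476]), 'tool_rot': array([-3.14047523e+00, -9.86279408e-05,  2.50720939e-01]), 'force': array([0.47162486, 0.3473465 , 0.48140467]), 'moment': array([-0.04727168, -0.03189709,  0.01864931]), 'finger_force': 0.0, 'finger_gap': 0.08562430851387093}
{'fov_y': 49.307385129532314, 'cx': 317.34341319106215, 'cy': 194.20175871516346, 'k1': -0.10440243231416975, 'origin': array([1.04324574, 0.83578629, 0.72352465]), 'rotation': array([-2.1755541 ,  0.01931867,  2.64376229])}
{'fov_y': 46.38131856092451, 'cx': 321.39890455970556, 'cy': 199.470211672808, 'k1': -0.11093638478790188, 'origin': array([ 0.24410441, -0.68858944,  0.87207312]), 'rotation': array([-2.34409791,  0.00785001, -0.47912663])}
```

```bash
sed -i "s/f=grab_frame(n);/f=grab_frame(n); f['rotation']=R.from_euler('xyz',f['rotation']).as_matrix();/" h.py
python3 - <<'E'
from h import *
for n in('scene0','side0'):
    f=load(n); f['rotation']=R.from_euler('xyz',f['rotation']).as_matrix(); pickle.dump(f,open(f'pics/{n}.pkl','wb'))
E
```

```text
(no output)
```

View pics/scene0.png

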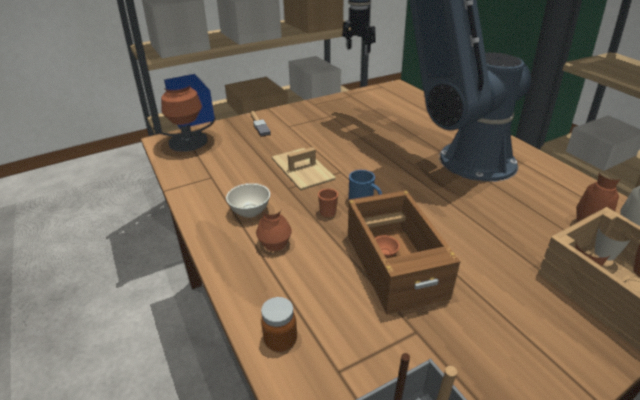

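View pics/side0.png

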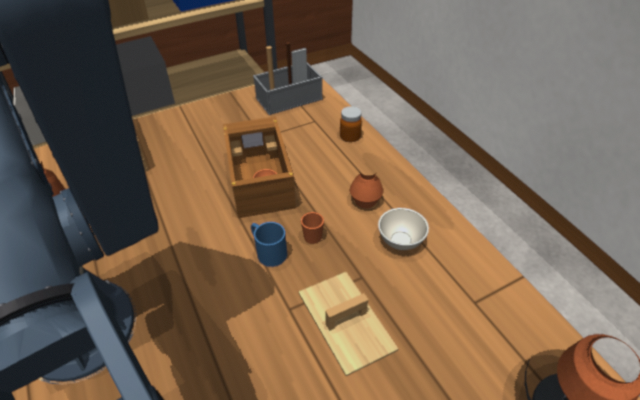

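Run:
```python
from h import *
a=load('side0')['img'][110:220,212:312]; b=load('side0')['img'][265:375,295:395]; 
c=np.hstack([cv2.resize(x,None,fx=4,fy=4,interpolation=cv2.INTER_CUBIC) for x in(a,b)]); cv2.imwrite('pics/c1.png',c)
a=load('scene0')['img'][185:310,340:465]; 
cv2.imwrite('pics/c2.png',cv2.resize(a,None,fx=4.8,fy=4.8,interpolation=cv2.INTER_CUBIC))
```

```text
(no output)
```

View pics/c1.png

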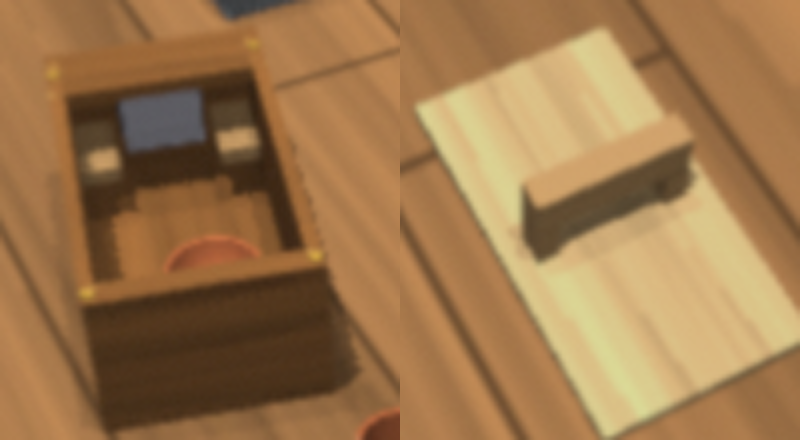

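View pics/c2.png

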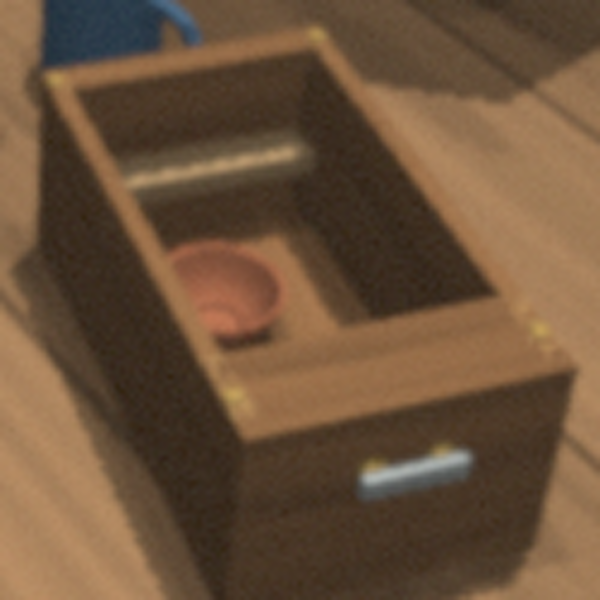

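```bash
cat > loc.py <<'E'
from h import *
from scipy.optimize import least_squares
def fit(obs,p0,zfree=False):
    def T(p,P): return P@R.from_euler('z',p[2]).as_matrix().T+[p[0],p[1],0]
    def r(p): return np.concatenate([(proj(f,T(p,np.array(P)))-np.array(q)).ravel() for f,P,q in obs])
    s=least_squares(r,p0,loss='soft_l1'); return s.x,np.round(r(s.x).reshape(-1,2),1)
E
python3 - <<'E'
from loc import *
f1=load('side0'); f2=load('scene0')
s=lambda L:[(212+u/4,110+v/4) for u,v in L]
c=lambda L:[(340+u/4.8,185+v/4.8) for u,v in L]
P=np.array([[-.118,.076,.112],[-.118,-.076,.112],[.150,.076,.112],[.150,-.076,.112],[.1,.066,.112],[.1,-.066,.112]])
q1=s([(82,303),(328,268),(45,62),(262,33),(68,97),(262,68)])
q2=c([(328,32),(45,77),(575,372),(245,437),(497,297),(222,350)])
x,r=fit([(f1,P,q1)],[.55,0,.8]);print('side',x,r.tolist())
x,r=fit([(f2,P,q2)],[.55,0,.8]);print('scene',x,r.tolist())
x,r=fit([(f1,P,q1),(f2,P,q2)],[.55,0,.8]);print('both',x,r.tolist())
b=[(295+(u-400)/4,265+v/4) for u,v in [(415,105),(605,27),(607,437),(803,345),(522,185),(675,115),(692,140),(535,208)]]
# order: far-left, far-right, near-left, near-right ; +x far, +y left
Q=np.array([[.109,.06,.008],[.109,-.06,.008],[-.109,.06,.008],[-.109,-.06,.008],[.009,.045,.062],[.009,-.045,.062],[-.009,-.045,.062],[-.009,.045,.062]])
x,r=fit([(f1,Q,b)],[.4,-.3,.8]);print('board',x,r.tolist())
# handle in scene: top middle ~ (301,153)
print(proj(f2,[[x[0],x[1],.062]]))
E
```

```text
side [0.53096747 0.23886525 1.31778207] [[-0.1, 1.3], [0.3, 0.2], [0.9, -1.1], [-0.3, -1.3], [0.1, -0.1], [-1.0, 0.3]]
scene [0.53107425 0.24516063 1.31166287] [[-0.6, -1.4], [0.2, -1.5], [0.7, -0.4], [-0.8, 0.6], [1.1, 0.2], [-0.4, 0.7]]
both [0.53128939 0.24342788 1.31537343] [[-0.7, 0.1], [-0.5, -0.8], [0.6, -2.0], [-0.7, -2.1], [-0.2, -1.1], [-1.5, -0.6], [-1.3, -1.8], [-0.4, -1.8], [0.2, -1.0], [-1.1, 0.1], [0.6, -0.3], [-0.8, 0.3]]
board [ 0.52495788 -0.24539412  1.54896488] [[-0.0, 0.2], [0.2, 0.2], [-1.6, 0.8], [2.0, -1.7], [-0.7, -0.8], [0.1, -0.1], [0.2, 0.2], [0.1, 0.4]]
[[301.96436813 150.81125258]]
```

Emit:
{"name": "play_rows", "arguments": {
  "commands": [3.72,-1.51,0,0,0,0,0,7.44,-3.02,0,0,0,0,0,11.16,-4.53,0,0,0,0,0,14.88,-6.04,0,0,0,0,0,18.6,-7.55,0,0,0,0,0],
  "force": 60
}}

```text
time_s: 0.52
eef_pos: [0.2991, -0.412, 0.2311]
tool_rot: [-3.141, 0.0, 0.25]
force: [1.1, -0.9, 0.5]
finger_gap: 0.0853
finger_force: 0.0
```

Emit:
{"name": "play_rows", "arguments": {
  "commands": [3.72,-1.51,0,0,0,0,0,7.44,-3.02,0,0,0,0,0,11.16,-4.53,0,0,0,0,0,14.88,-6.04,0,0,0,0,0,18.6,-7.55,0,0,0,0,0]
}}

```text
time_s: 0.93
eef_pos: [0.4607, -0.2925, 0.2311]
tool_rot: [-3.141, 0.0, 0.251]
force: [-0.1, -0.8, 0.6]
finger_gap: 0.0852
finger_force: 0.0
```

Emit:
{"name": "play_rows", "arguments": {
  "commands": [3.72,-1.51,0,0,0,5,0,7.5,-3.0,0,0,0,10,0,7.55,-3.06,0,0,0,15.6,0,7.55,-3.06,0,0,0,15.6,0,7.55,-3.06,0,0,0,15.6,0]
}}

```text
time_s: 1.35
eef_pos: [0.5246, -0.2457, 0.2309]
tool_rot: [-3.141, 0.001, -0.018]
force: [-1.3, 0.5, 0.0]
finger_gap: 0.0855
finger_force: 0.0
```

```bash
cat > go.py <<'E'
# usage: go.py x y z yaw tilt_deg : remaining move to TCP pose (tilt = about tool x after yaw)
import sys
from h import *
from bench import state
s=state(); C=R.from_euler('xyz',s['tool_rot'])
print('t',round(s['time_s'],2),'pos',s['eef_pos'].round(4),'rot',s['tool_rot'].round(4),'F',s['force'].round(2),'gap',s['finger_gap'].round(4),'ff',round(float(s['finger_force']),1))
if len(sys.argv)>1:
    a=list(map(float,sys.argv[1:])); G=R.from_euler('xyz',[np.pi,0,a[3]])*R.from_euler('x',a[4],degrees=True)
    print('d cm',(C.inv().apply(np.array(a[:3])-s['eef_pos'])*100).round(2),'w deg',np.degrees((C.inv()*G).as_rotvec()).round(2))
E
python3 -c "
from h import *
grab('wrist','w1')"; python3 go.py .525 -.245 .23 -.022 0
```

```text
Traceback (most recent call last):
  File "go.py", line 6, in <module>
    print('t',round(s['time_s'],2),'pos',s['eef_pos'].round(4),'rot',s['tool_rot'].round(4),'F',s['force'].round(2),'gap',s['finger_gap'].round(4),'ff',round(float(s['finger_force']),1))
                                                                                                                          ^^^^^^^^^^^^^^^^^^^^^
AttributeError: 'float' object has no attribute 'round'
```

View pics/w1.png

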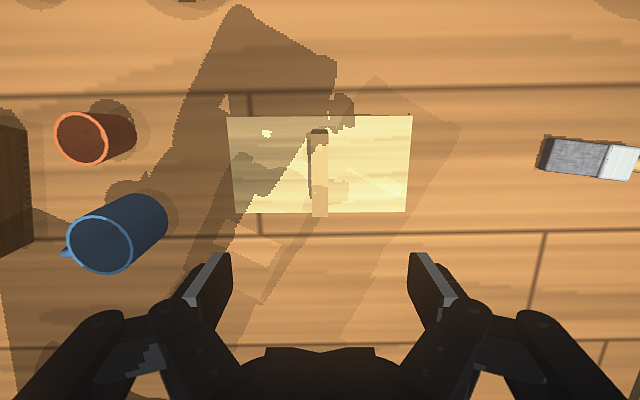

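```bash
sed -i "s/s\['finger_gap'\].round(4)/round(float(s['finger_gap']),4)/" go.py
python3 - <<'E'
from loc import *
f=load('w1'); f0=load('side0')
Q=np.array([[.109,-.06,.008],[-.109,-.06,.008],[-.109,.06,.008],[.109,.06,.008]])
H=np.array([[.009,-.045,.062],[-.009,-.045,.062],[-.009,.045,.062],[.009,.045,.062]])
q=[(227,116),(412.5,115),(407,212),(234,213)]; h=[(311.5,130),(328,129),(328,217),(312,217)]
for o in ([(f,Q,q)],[(f,H,h)],[(f,np.vstack([Q,H]),q+h)]):
  x,r=fit(o,[.525,-.245,1.55]);print('board',x,r.tolist())
E
python3 go.py
```

```text
board [ 0.52538262 -0.24593467  1.55897762] [[-0.6, 0.3], [0.7, 0.1], [-2.0, -0.2], [1.6, -0.3]]
board [ 0.52778116 -0.24575928  1.55672254] [[-0.7, 1.0], [0.7, 1.9], [0.2, -2.6], [-0.2, -2.5]]
board [ 0.52574563 -0.24576988  1.55834162] [[-0.8, -0.1], [0.6, -0.1], [-2.1, -0.4], [1.4, -0.6], [-0.7, 3.0], [0.6, 3.9], [0.3, -0.8], [-0.1, -0.8]]
t 1.4 pos [ 0.5243 -0.2462  0.231 ] rot [-3.1414e+00  7.0000e-04 -1.8600e-02] F [-0.79 -0.5   0.25] gap 0.0856 ff 0.0
```

Emit:
{"name": "play_rows", "arguments": {
  "commands": [0.1,0,4,0,0,-0.3,0,0.1,0,8,0,0,-0.3,0,0.1,0,12,0,0,-0.3,0,0.1,0,16,0,0,-0.3,0,0.1,0,18,0,0,-0.3,0]
}}

```text
time_s: 1.82
eef_pos: [0.5231, -0.2458, 0.0472]
tool_rot: [-3.139, 0.004, -0.015]
force: [0.0, -0.2, 0.5]
finger_gap: 0.0855
finger_force: 0.0
```

Emit:
{"name": "play_rows", "arguments": {
  "commands": [0,0,1,0,0,0,0,0,0,2,0,0,0,0,0,0,2,0,0,0,0.4,0,0,2,0,0,0,0.7,0,0,2,0,0,0,1]
}}

```text
time_s: 2.23
eef_pos: [0.5267, -0.2464, 0.0328]
tool_rot: [3.14, -0.002, -0.016]
force: [0.3, -0.5, 0.6]
finger_gap: 0.0517
finger_force: 0.0
```

Emit:
{"name": "play_rows", "arguments": {
  "commands": [0,0,0,0,0,0,1,0,0,0,0,0,0,1,0,0,0,0,0,0,1,0,0,0,0,0,0,1,0,0,0,0,0,0,1]
}}

```text
time_s: 2.65
eef_pos: [0.5265, -0.2461, 0.0323]
tool_rot: [3.141, -0.001, -0.016]
force: [-0.9, 0.1, 7.8]
finger_gap: 0.0169
finger_force: 60.6
```

```bash
python3 go.py
```

```text
t 2.65 pos [ 0.5265 -0.2461  0.0323] rot [ 3.1409e+00 -1.3000e-03 -1.6000e-02] F [-0.85  0.13  7.79] gap 0.0169 ff 60.6
```

```bash
cat > plan.py <<'E'
# plan.py xb zb tilt [dy_mm dyaw]: move that puts board low bottom corner at box (xb,zb) mm
import sys
from h import *
from bench import state
try: BX,BY,BW=map(float,open('box.txt').read().split())
except Exception: BX,BY,BW=.5313,.2434,1.3154
TCP=np.array([0,-.0009,.0323])
def rep():
    s=state(); C=R.from_euler('xyz',s['tool_rot']); B=R.from_euler('z',BW)
    G=B.inv()*C*R.from_euler('xyz',[np.pi,0,-np.pi/2]).inv()   # board rot in box
    p=B.inv().apply(s['eef_pos']-[BX,BY,0]); o=p-G.apply(TCP)
    e1=o+G.apply([.109,0,0]); e2=o+G.apply([-.109,0,0])
    print('t',round(s['time_s'],2),'F box',B.inv().apply(s['force']).round(2),'M box',B.inv().apply(s['moment']).round(2),'gap',round(float(s['finger_gap']),4),'ff',round(float(s['finger_force']),1))
    print('board mm low',(e1*1e3).round(1),'high',(e2*1e3).round(1),'rpy',G.as_euler('xyz',degrees=True).round(2))
    return s,C,B
s,C,B=rep()
for a in sys.argv[1:]:
    a=list(map(float,a.split(',')))+[0,0]
    G=B*R.from_euler('z',a[4],degrees=True)*R.from_euler('y',a[2],degrees=True)
    t=np.array([BX,BY,0])+B.apply([a[0]/1e3,a[3]/1e3,a[1]/1e3])+G.apply(np.array([-.109,0,0])+TCP)
    T=G*R.from_euler('xyz',[np.pi,0,-np.pi/2])
    print(a[:5],'d cm',(C.inv().apply(t-s['eef_pos'])*100).round(2),'w',np.degrees((C.inv()*T).as_rotvec()).round(2))
E
python3 plan.py 92,190,15 92,190,0
```

```text
t 2.65 F box [-0.09  0.86  7.79] M box [ 0.24 -0.11 -0.02] gap 0.0169 ff 60.6
board mm low [-3.691e+02 -9.230e+01 -1.000e-01] high [-5.809e+02 -1.440e+02  1.000e-01] rpy [-0.08  0.04 13.71]
[92.0, 190.0, 15.0, 0, 0] d cm [ -0.31 -48.43 -21.75] w [-14.9   -1.88  13.62]
[92.0, 190.0, 0.0, 0, 0] d cm [ -0.59 -47.26 -19.04] w [ 0.03 -0.08 13.71]
```

Emit:
{"name": "play_rows", "arguments": {
  "commands": [0,0,-1,0,0,0,1,0,0,-3,0,0,0,1,0,0,-6,0,0,0,1,0,0,-9,0,0,0,1,0,0,-12,0,0,0,1]
}}

```text
time_s: 3.07
eef_pos: [0.5255, -0.2455, 0.1529]
tool_rot: [-3.141, 0.001, -0.016]
force: [1.1, -1.0, -1.8]
finger_gap: 0.0173
finger_force: 59.0
```

Emit:
{"name": "play_rows", "arguments": {
  "commands": [0,0,-2,0,0,0,1,0,0,-4,0,0,0,1,0,0,-5,0,0,0,1,0,0,-5,0,0,0,1,0,0,-5,0,0,0,1]
}}

```text
time_s: 3.48
eef_pos: [0.5257, -0.2456, 0.2009]
tool_rot: [-3.141, 0.0, -0.016]
force: [-0.4, 0.0, -3.6]
finger_gap: 0.0172
finger_force: 59.2
```

```bash
python3 plan.py 92,190,15 92,160,15
```

```text
t 3.48 F box [-0.1   0.39 -3.63] M box [ 0.    0.02 -0.05] gap 0.0172 ff 59.2
board mm low [-368.9  -91.4  168.6] high [-580.7 -143.   168.6] rpy [ 2.000e-02 -1.000e-02  1.371e+01]
[92.0, 190.0, 15.0, 0, 0] d cm [ -0.26 -48.41  -4.84] w [-14.94  -1.78  13.63]
[92.0, 160.0, 15.0, 0, 0] d cm [ -0.26 -48.41  -1.84] w [-14.94  -1.78  13.63]
```

Emit:
{"name": "play_rows", "arguments": {
  "commands": [0,-3.9,-1,0,0,0,1,0,-7.8,-2,0,0,0,1,0,-11.7,-3,0,0,0,1,0,-15.6,-4,0,0,0,1,0,-19.5,-4.8,0,0,0,1]
}}

```text
time_s: 3.9
eef_pos: [0.5283, -0.049, 0.2483]
tool_rot: [-3.141, 0.002, -0.017]
force: [1.5, -0.8, -2.8]
finger_gap: 0.0169
finger_force: 59.7
```

Emit:
{"name": "play_rows", "arguments": {
  "commands": [0,-4,0,0,0,0,1,0,-8,0,0,0,0,1,0,-12,0,0,0,0,1,0,-16,0,0,0,0,1,0,-19.5,0,0,0,0,1]
}}

```text
time_s: 4.32
eef_pos: [0.5312, 0.1465, 0.2476]
tool_rot: [3.141, 0.003, -0.016]
force: [0.0, -0.5, -3.8]
finger_gap: 0.0169
finger_force: 59.7
```

Emit:
{"name": "play_rows", "arguments": {
  "commands": [-0.1,-3,0,-3,-0.3,2.7,1,-0.2,-6,0,-6,-0.7,5.4,1,-0.3,-9.4,0,-9,-1.1,8.2,1,-0.3,-9.4,0,-12,-1.4,10.9,1,-0.3,-9.4,0,-14.9,-1.8,13.6,1]
}}

```text
time_s: 4.73
eef_pos: [0.5299, 0.2399, 0.2472]
tool_rot: [2.876, 0.002, -0.254]
force: [1.1, -0.9, -2.6]
finger_gap: 0.017
finger_force: 59.9
```

Emit:
{"name": "play_rows", "arguments": {
  "commands": [0,0,0,0,0,0,1,0,0,0,0,0,0,1]
}}

```text
time_s: 4.9
eef_pos: [0.5304, 0.2384, 0.2474]
tool_rot: [2.88, 0.003, -0.253]
force: [-1.3, -0.8, -3.1]
finger_gap: 0.017
finger_force: 60.0
```

```bash
python3 plan.py 92,190,15
python3 - <<'E'
from h import *
a=grab('side','s1')['img']; b=grab('scene','c1b')['img']; w=grab('wrist','w2')['img']
r=lambda x,z:cv2.resize(x,None,fx=z,fy=z,interpolation=cv2.INTER_CUBIC)
cv2.imwrite('pics/m1.png',np.vstack([np.hstack([r(a[90:220,200:333],3),r(b[180:310,335:468],3)])[:350,:800], r(w,.62)[:, :].copy() if 0 else np.hstack([r(w,.6),np.zeros((240,798-384,3),np.uint8)])]))
cv2.imwrite('pics/w2.png',w)
E
```

```text
t 4.9 F box [-1.05  1.05 -3.1 ] M box [ 0.01 -0.26 -0.  ] gap 0.017 ff 60.0
board mm low [ 91.8   0.9 188.1] high [-1.187e+02  2.000e-01  2.444e+02] rpy [ 0.17 14.99  0.19]
[92.0, 190.0, 15.0, 0, 0] d cm [ 0.05  0.04 -0.19] w [-0.01  0.12  0.19]
```

View pics/m1.png

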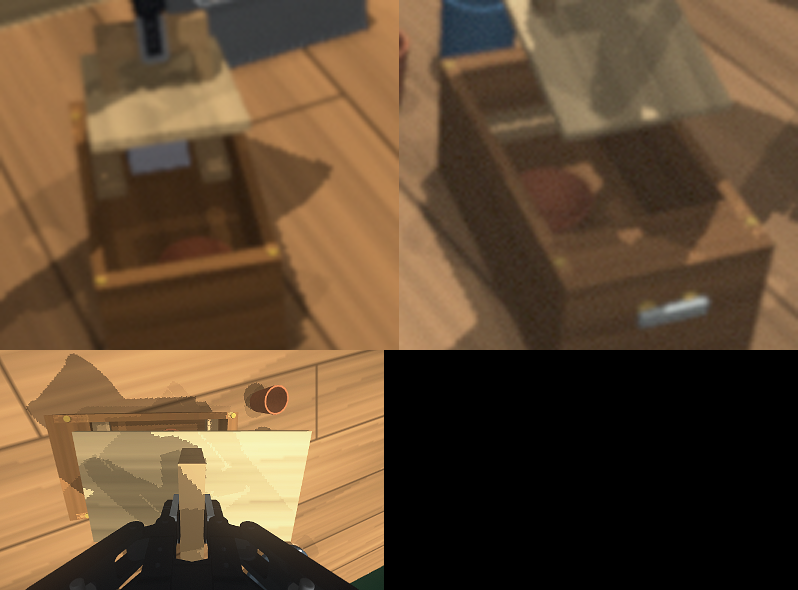

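```bash
python3 - <<'E'
from h import *
w=load('w2')['img']; a=load('side0'); 
r=lambda x,z:cv2.resize(x,None,fx=z,fy=z,interpolation=cv2.INTER_CUBIC)
w=np.clip(w.astype(float)*1.5,0,255).astype(np.uint8)
cv2.imwrite('pics/m2.png',np.vstack([r(w[95:150,60:220],5),r(w[95:150,260:420],5)]))
E
python3 - <<'E'
from h import *
import numpy as np
B=R.from_euler('z',1.3154);o=[.5313,.2434,0]
G=R.from_euler('xyz',[.17,15,.19],degrees=True)
low=np.array([91.8,.9,188.1])/1e3;c=low-G.apply([.109,0,0])
P={k:o+B.apply(c+G.apply(v)) for k,v in {'lowR-':[.109,-.06,0],'low+':[.109,.06,0],'high-':[-.109,-.06,0],'high+':[-.109,.06,0],'high-t':[-.109,-.06,.008],'high+t':[-.109,.06,.008]}.items()}
s=load('side0');c2=load('scene0');w=load('w2')
print(w['origin'],w['rotation'].round(3).tolist())
for k,v in P.items(): print(k,'side',((proj(s,v)[0]-[200,90])*3).round(1),'scene',((proj(c2,v)[0]-[335,180])*3+[399,0]).round(1),'wrist',proj(w,v)[0].round(1))
for v in [[.15,-.076,.112],[-.118,-.076,.112],[.15,.076,.112],[.1,-.066,.112],[-.1,-.066,.112]]: print(v,proj(w,o+B.apply(v))[0].round(1))
E
```

```text
[0.61363246 0.25416434 0.38605414] [[-0.243, -0.903, -0.354], [-0.935, 0.315, -0.162], [0.258, 0.292, -0.921]]
lowR- side [215.6  45.6] scene [564.3 138.4] wrist [127.8 134.3]
low+ side [80.6 63.9] scene [730.7 107.6] wrist [161.1 310.8]
high- side [251.1 130.7] scene [464.9 -89.2] wrist [509.  133.8]
high+ side [ 91.8 153.6] scene [ 612.2 -109.9] wrist [476.6 310.6]
high-t side [250.  120.8] scene [466.1 -97. ] wrist [517.7 135.2]
high+t side [ 90.2 143.6] scene [ 614.1 -117.6] wrist [482.5 318.5]
[0.15, -0.076, 0.112] [ 69.2 102.9]
[-0.118, -0.076, 0.112] [396.4 103. ]
[0.15, 0.076, 0.112] [111.4 281.5]
[0.1, -0.066, 0.112] [146.1 116.2]
[-0.1, -0.066, 0.112] [378.5 114. ]
```

View pics/m2.png

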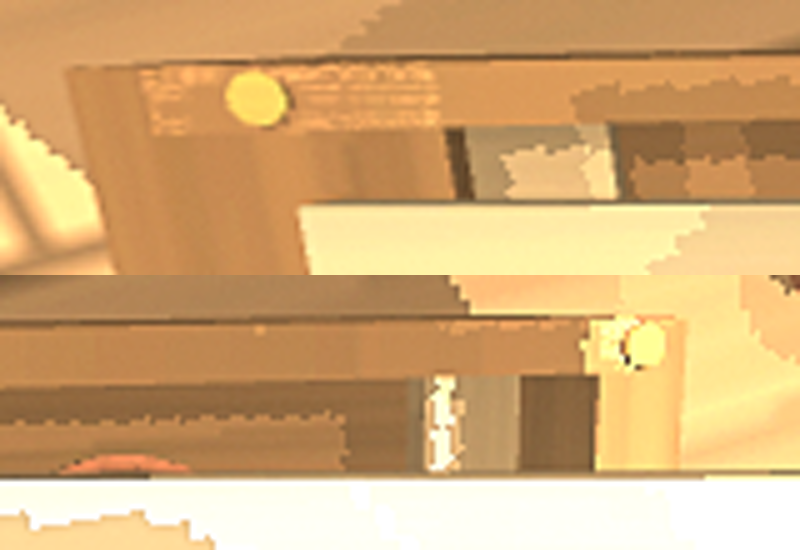

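Run:
```python
from loc import *
f=load('w2'); f1=load('side0'); f2=load('scene0')
P=np.array([[.15,-.076,.112],[.1,-.066,.112],[-.118,-.076,.112],[-.1,-.066,.112]])
q=[(73.6,108.4),(149.2,120.8),(396.6,103.6),(379.4,115)]
x,r=fit([(f,P,q)],[.5313,.2434,1.315]);print('wrist',x,r.tolist())
s=lambda L:[(212+u/4,110+v/4) for u,v in L]
c=lambda L:[(340+u/4.8,185+v/4.8) for u,v in L]
A=np.array([[-.118,.076,.112],[-.118,-.076,.112],[.150,.076,.112],[.150,-.076,.112],[.1,.066,.112],[.1,-.066,.112]])
q1=s([(82,303),(328,268),(45,62),(262,33),(68,97),(262,68)])
q2=c([(328,32),(45,77),(575,372),(245,437),(497,297),(222,350)])
x,r=fit([(f,P,q),(f1,A,q1),(f2,A,q2)],[.53,.24,1.315]);print('all',x,r.tolist())
B=R.from_euler('z',1.3154);o=[.5313,.2434,0]
G=R.from_euler('xyz',[.17,15,.19],degrees=True);c0=np.array([91.8,.9,188.1])/1e3-G.apply([.109,0,0])
print('low-t',proj(f,o+B.apply(c0+G.apply([.109,-.06,.008]))))
```

```text
wrist [0.52859207 0.24160534 1.32826592] [[-0.8, 0.3], [-0.1, -0.2], [1.1, 0.2], [0.5, -0.0]]
all [0.52901675 0.2417912  1.32498877] [[-1.1, -0.9], [-0.4, -1.1], [1.0, 0.2], [0.5, -0.1], [-0.9, 0.9], [-0.6, -0.4], [-0.5, -1.2], [-1.7, -1.7], [-1.2, -0.3], [-2.4, -0.1], [-1.5, -2.5], [-0.3, -2.1], [0.9, -2.3], [0.2, -0.7], [1.1, -1.4], [0.2, -0.5]]
low-t [[118.96437242 135.77600547]]
```

```bash
echo .5288 .2417 1.327 > box.txt; python3 plan.py 90,130,15 90,72,15
```

```text
t 5.05 F box [ 0.01  0.12 -2.67] M box [-0.02 -0.24 -0.03] gap 0.0169 ff 60.0
board mm low [ 93.4  -3.  189.7] high [-117.3   -0.8  245.8] rpy [ 0.06 14.92 -0.61]
[90.0, 130.0, 15.0, 0, 0] d cm [-0.19 -1.21  5.84] w [-0.08  0.22 -0.59]
[90.0, 72.0, 15.0, 0, 0] d cm [-0.19 -2.71 11.44] w [-0.08  0.22 -0.59]
```

Emit:
{"name": "play_rows", "arguments": {
  "commands": [-0.19,-0.4,1.5,0,0.2,-0.6,1,-0.19,-0.8,3.5,0,0.2,-0.6,1,-0.19,-1.2,5.8,0,0.2,-0.6,1,-0.19,-1.2,5.8,0,0.2,-0.6,1]
}}

```text
time_s: 5.38
eef_pos: [0.5263, 0.2337, 0.1865]
tool_rot: [2.877, 0.005, -0.245]
force: [-0.8, 0.3, -3.6]
finger_gap: 0.017
finger_force: 59.9
```

Emit:
{"name": "play_rows", "arguments": {
  "commands": [0,-0.3,1.12,0,0,0,1,0,-0.6,2.24,0,0,0,1,0,-0.9,3.36,0,0,0,1,0,-1.2,4.48,0,0,0,1,0,-1.45,5.4,0,0,0,1]
}}

```text
time_s: 5.8
eef_pos: [0.5281, 0.2354, 0.1331]
tool_rot: [2.88, -0.0, -0.244]
force: [0.4, -0.1, -1.8]
finger_gap: 0.017
finger_force: 60.1
```

Emit:
{"name": "play_rows", "arguments": {
  "commands": [0,0,0,0,0,0,1,0,0,0,0,0,0,1]
}}

```text
time_s: 5.97
eef_pos: [0.528, 0.2354, 0.1338]
tool_rot: [2.88, 0.0, -0.244]
force: [-0.3, -0.0, -2.4]
finger_gap: 0.0172
finger_force: 59.8
```

```bash
python3 plan.py 110,72,15 116,72,15
python3 - <<'E'
from h import *
a=grab('side','s2')['img']; b=grab('scene','c2b')['img']
r=lambda x,z:cv2.resize(x,None,fx=z,fy=z,interpolation=cv2.INTER_CUBIC)
cv2.imwrite('pics/m3.png',np.hstack([r(a[90:220,200:333],3),r(b[180:310,335:468],3)]))
E
```

```text
t 5.97 F box [-0.08  0.28 -2.36] M box [ 0.   -0.26 -0.08] gap 0.0172 ff 59.8
board mm low [90.6  0.1 74.4] high [-1.200e+02  1.000e-01  1.309e+02] rpy [ 1.0e-02  1.5e+01 -0.0e+00]
[110.0, 72.0, 15.0, 0, 0] d cm [ 0.01 -1.94 -0.27] w [ 0.    0.01 -0.  ]
[116.0, 72.0, 15.0, 0, 0] d cm [ 0.01 -2.51 -0.42] w [ 0.    0.01 -0.  ]
```

View pics/m3.png

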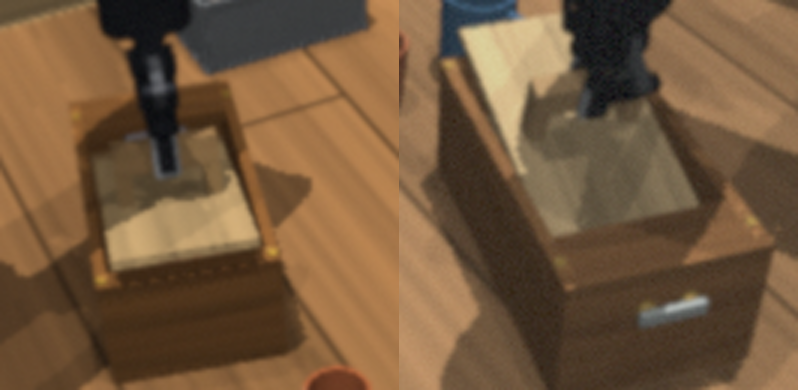

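Emit:
{"name": "play_rows", "arguments": {
  "commands": [0,-0.6,-0.1,0,0,0,1,0,-1.2,-0.2,0,0,0,1,0,-1.94,-0.3,0,0,0,1,0,-1.94,-0.3,0,0,0,1,0,-1.94,-0.3,0,0,0,1]
}}

```text
time_s: 6.48
eef_pos: [0.5329, 0.2549, 0.1321]
tool_rot: [2.88, -0.001, -0.243]
force: [-0.1, -0.5, -3.0]
finger_gap: 0.0172
finger_force: 60.0
```

Emit:
{"name": "play_rows", "arguments": {
  "commands": [0,-0.1,-0.03,0,0,0,1,0,-0.19,-0.05,0,0,0,1,0,-0.19,-0.05,0,0,0,1,0,-0.19,-0.05,0,0,0,1]
}}

```text
time_s: 6.82
eef_pos: [0.5333, 0.2562, 0.1321]
tool_rot: [2.88, -0.0, -0.244]
force: [-0.5, 1.1, -2.5]
finger_gap: 0.0171
finger_force: 59.9
```

Emit:
{"name": "play_rows", "arguments": {
  "commands": [0,-0.1,-0.03,0,0,0,1,0,-0.19,-0.05,0,0,0,1,0,-0.19,-0.05,0,0,0,1,0,-0.19,-0.05,0,0,0,1]
}}

```text
time_s: 7.15
eef_pos: [0.5338, 0.258, 0.1321]
tool_rot: [2.88, -0.0, -0.244]
force: [-0.3, -2.6, -2.4]
finger_gap: 0.017
finger_force: 59.9
```

Emit:
{"name": "play_rows", "arguments": {
  "commands": [0,-0.1,-0.03,0,0,0,1,0,-0.19,-0.05,0,0,0,1,0,-0.19,-0.05,0,0,0,1,0,-0.19,-0.05,0,0,0,1]
}}

```text
time_s: 7.48
eef_pos: [0.5343, 0.2601, 0.1321]
tool_rot: [2.88, -0.0, -0.244]
force: [-0.1, -3.2, -1.1]
finger_gap: 0.017
finger_force: 60.0
```

```bash
python3 plan.py 120,72,15
```

```text
t 7.48 F box [-3.1  -0.62 -1.07] M box [-0.01  0.27 -0.02] gap 0.017 ff 60.0
board mm low [116.1  -0.   72.8] high [-94.5   0.  129.1] rpy [-3.000e-02  1.498e+01 -1.000e-02]
[120.0, 72.0, 15.0, 0, 0] d cm [-0.   -0.4  -0.03] w [-0.02 -0.02 -0.01]
```

```bash
python3 plan.py 118,72,12 119.5,71,8 120,69.5,5
```

```text
t 7.48 F box [-3.1  -0.62 -1.07] M box [-0.01  0.27 -0.02] gap 0.017 ff 60.0
board mm low [116.1  -0.   72.8] high [-94.5   0.  129.1] rpy [-3.000e-02  1.498e+01 -1.000e-02]
[118.0, 72.0, 12.0, 0, 0] d cm [-0.   -0.05  0.6 ] w [ 2.98 -0.02 -0.01]
[119.5, 71.0, 8.0, 0, 0] d cm [-0.   -0.06  1.43] w [ 6.98 -0.03 -0.01]
[120.0, 69.5, 5.0, 0, 0] d cm [-0.   -0.07  2.15] w [ 9.98 -0.03 -0.01]
```

Emit:
{"name": "play_rows", "arguments": {
  "commands": [0,-0.03,0.3,1.5,0,0,1,0,-0.05,0.6,3,0,0,1,0,-0.05,1.0,5,0,0,1,0,-0.06,1.43,7,0,0,1,0,-0.06,1.43,7,0,0,1]
}}

```text
time_s: 7.9
eef_pos: [0.5332, 0.2561, 0.1177]
tool_rot: [3.003, 0.0, -0.245]
force: [-1.1, -3.9, -0.4]
finger_gap: 0.0173
finger_force: 60.1
```

```bash
python3 plan.py 120,69.5,5 119.5,69,4
```

```text
t 7.9 F box [-4.04  0.14 -0.43] M box [-0.05  0.42 -0.01] gap 0.0173 ff 60.1
board mm low [118.6   0.   70.7] high [-97.3   0.2 100.7] rpy [ 0.02  7.93 -0.06]
[120.0, 69.5, 5.0, 0, 0] d cm [ 0.01 -0.01  0.66] w [ 2.93  0.02 -0.06]
[119.5, 69.0, 4.0, 0, 0] d cm [0.01 0.08 0.91] w [ 3.93  0.02 -0.06]
```

Emit:
{"name": "play_rows", "arguments": {
  "commands": [0,-0.08,0,0,0,0,1,0,-0.08,0.2,1,0,0,1,0,-0.08,0.45,2,0,0,1,0,-0.08,0.66,3,0,0,1,0,-0.08,0.66,3,0,0,1]
}}

```text
time_s: 8.32
eef_pos: [0.5334, 0.2566, 0.1112]
tool_rot: [3.056, -0.0, -0.244]
force: [-0.8, -3.8, -0.2]
finger_gap: 0.0172
finger_force: 60.2
```

```bash
python3 plan.py 120,69.5,4 112,69.5,4 112,69,2 111,69,0
```

```text
t 8.32 F box [-3.84 -0.11 -0.21] M box [-0.08  0.53  0.05] gap 0.0172 ff 60.2
board mm low [121.4   0.   69.7] high [-95.8   0.1  88.3] rpy [-0.01  4.91 -0.03]
[120.0, 69.5, 4.0, 0, 0] d cm [0.01 0.19 0.2 ] w [ 0.91 -0.   -0.03]
[112.0, 69.5, 4.0, 0, 0] d cm [0.01 0.98 0.27] w [ 0.91 -0.   -0.03]
[112.0, 69.0, 2.0, 0, 0] d cm [0.01 1.08 0.7 ] w [ 2.91 -0.01 -0.03]
[111.0, 69.0, 0.0, 0, 0] d cm [0.01 1.27 1.1 ] w [ 4.91 -0.01 -0.03]
```

Emit:
{"name": "play_rows", "arguments": {
  "commands": [0,0.3,0.2,0.9,0,0,1,0,0.6,0.25,0.9,0,0,1,0,0.9,0.3,1.2,0,0,1,0,1.05,0.7,2.9,0,0,1,0,1.2,1.1,4.9,0,0,1]
}}

```text
time_s: 8.73
eef_pos: [0.5307, 0.2449, 0.1017]
tool_rot: [-3.14, -0.002, -0.244]
force: [0.1, 0.1, -2.0]
finger_gap: 0.0168
finger_force: 60.1
```

Emit:
{"name": "play_rows", "arguments": {
  "commands": [0,0,0,0,0,0,1,0,0,0,0,0,0,1]
}}

```text
time_s: 8.9
eef_pos: [0.5304, 0.2442, 0.1017]
tool_rot: [3.14, -0.0, -0.245]
force: [-0.2, 0.3, -3.2]
finger_gap: 0.0169
finger_force: 60.0
```

```bash
python3 plan.py 111.5,66,0 111.5,64,0; sleep 0; python3 plan.py|head -1
```

```text
t 8.9 F box [ 0.2   0.25 -3.2 ] M box [-0.   -0.02  0.06] gap 0.0169 ff 60.0
board mm low [111.7  -0.2  69.2] high [-106.3   -0.    69.6] rpy [-0.03  0.1  -0.05]
[111.5, 66.0, 0.0, 0, 0] d cm [-0.01  0.03  0.34] w [ 0.1  -0.03 -0.05]
[111.5, 64.0, 0.0, 0, 0] d cm [-0.01  0.03  0.54] w [ 0.1  -0.03 -0.05]
t 8.9 F box [ 0.2   0.25 -3.2 ] M box [-0.   -0.02  0.06] gap 0.0169 ff 60.0
```

Emit:
{"name": "play_rows", "arguments": {
  "commands": [0,0,0.2,0.1,0,0,1,0,0,0.4,0.1,0,0,1,0,0,0.4,0.1,0,0,1,0,0,0.4,0.1,0,0,1]
}}

```text
time_s: 9.23
eef_pos: [0.5303, 0.2446, 0.0975]
tool_rot: [-3.141, -0.0, -0.244]
force: [1.7, -0.1, -2.8]
finger_gap: 0.0166
finger_force: 60.0
```

Emit:
{"name": "play_rows", "arguments": {
  "commands": [0,0,0.15,0,0,0,1,0,0,0.15,0,0,0,1,0,0,0.15,0,0,0,1]
}}

```text
time_s: 9.48
eef_pos: [0.5304, 0.2444, 0.096]
tool_rot: [-3.141, -0.0, -0.244]
force: [0.5, 0.1, -3.1]
finger_gap: 0.0171
finger_force: 60.0
```

Emit:
{"name": "play_rows", "arguments": {
  "commands": [0,0,0.15,0,0,0,1,0,0,0.15,0,0,0,1,0,0,0.15,0,0,0,1]
}}

```text
time_s: 9.73
eef_pos: [0.5304, 0.2444, 0.0945]
tool_rot: [-3.141, -0.0, -0.244]
force: [-0.5, 0.4, -1.4]
finger_gap: 0.017
finger_force: 60.0
```

Emit:
{"name": "play_rows", "arguments": {
  "commands": [0,0,0,0,0,0,1,0,0,0,0,0,0,1]
}}

```text
time_s: 9.9
eef_pos: [0.5304, 0.2444, 0.0946]
tool_rot: [-3.141, -0.0, -0.244]
force: [-0.7, -0.2, -2.7]
finger_gap: 0.0176
finger_force: 60.0
```

Emit:
{"name": "play_rows", "arguments": {
  "commands": [0,0,0.1,0,0,0,1,0,0,0.1,0,0,0,1,0,0,0.1,0,0,0,1]
}}

```text
time_s: 10.15
eef_pos: [0.5304, 0.2444, 0.0935]
tool_rot: [-3.141, -0.0, -0.244]
force: [-0.2, 0.5, -2.4]
finger_gap: 0.0171
finger_force: 60.0
```

Emit:
{"name": "play_rows", "arguments": {
  "commands": [0,0,0.1,0,0,0,1,0,0,0.1,0,0,0,1,0,0,0.1,0,0,0,1]
}}

```text
time_s: 10.4
eef_pos: [0.5304, 0.2444, 0.0925]
tool_rot: [-3.141, -0.0, -0.244]
force: [-0.0, 0.1, -3.1]
finger_gap: 0.0172
finger_force: 60.0
```

Free still (underside ≈ 60 mm). Continue.

Emit:
{"name": "play_rows", "arguments": {
  "commands": [0,0,0.15,0,0,0,1,0,0,0.15,0,0,0,1,0,0,0.15,0,0,0,1]
}}

```text
time_s: 10.65
eef_pos: [0.5303, 0.2444, 0.091]
tool_rot: [-3.141, -0.0, -0.244]
force: [-0.1, 0.3, -2.8]
finger_gap: 0.0169
finger_force: 60.0
```

Emit:
{"name": "play_rows", "arguments": {
  "commands": [0,0,0.15,0,0,0,1,0,0,0.15,0,0,0,1,0,0,0.15,0,0,0,1]
}}

```text
time_s: 10.9
eef_pos: [0.5304, 0.2444, 0.0895]
tool_rot: [-3.141, -0.0, -0.244]
force: [-0.7, 0.0, -1.8]
finger_gap: 0.0172
finger_force: 60.0
```

Emit:
{"name": "play_rows", "arguments": {
  "commands": [0,0,0.15,0,0,0,1,0,0,0.15,0,0,0,1,0,0,0.15,0,0,0,1]
}}

```text
time_s: 11.15
eef_pos: [0.5303, 0.2444, 0.088]
tool_rot: [-3.141, -0.0, -0.244]
force: [0.0, -0.3, -2.1]
finger_gap: 0.017
finger_force: 60.0
```

Emit:
{"name": "play_rows", "arguments": {
  "commands": [0,0,0.1,0,0,0,1,0,0,0.1,0,0,0,1,0,0,0.1,0,0,0,1]
}}

```text
time_s: 11.4
eef_pos: [0.5305, 0.2445, 0.0872]
tool_rot: [-3.141, -0.001, -0.244]
force: [-0.5, -0.0, -1.4]
finger_gap: 0.0172
finger_force: 60.1
```

Emit:
{"name": "play_rows", "arguments": {
  "commands": [0,0,0.05,0,0,0,1,0,0,0.05,0,0,0,1,0,0,0.05,0,0,0,1]
}}

```text
time_s: 11.65
eef_pos: [0.5305, 0.2445, 0.0872]
tool_rot: [-3.141, -0.001, -0.244]
force: [-1.2, -0.6, 5.3]
finger_gap: 0.0169
finger_force: 61.2
```

```bash
python3 plan.py
```

```text
t 11.65 F box [-0.91  1.02  5.26] M box [0.32 0.32 0.02] gap 0.0169 ff 61.2
board mm low [112.1  -0.2  54.9] high [-1.059e+02 -1.000e-01  5.480e+01] rpy [-0.05 -0.04 -0.01]
```

Emit:
{"name": "play_rows", "arguments": {
  "commands": [0,0,0,0,0,0,1,0,0,0,0,0,0,1,0,0.05,0,0,0,0,1,0,0.1,0,0,0,0,1,0,0.1,0,0,0,0,1]
}}

```text
time_s: 12.07
eef_pos: [0.5306, 0.244, 0.0871]
tool_rot: [-3.14, -0.002, -0.244]
force: [-0.3, 3.9, 6.0]
finger_gap: 0.0171
finger_force: 61.2
```

```bash
python3 plan.py
```

```text
t 12.07 F box [3.73 1.19 6.03] M box [ 0.29 -0.49  0.01] gap 0.0171 ff 61.2
board mm low [111.7  -0.4  55. ] high [-106.3   -0.3   54.6] rpy [-0.09 -0.1  -0.01]
```

Emit:
{"name": "play_rows", "arguments": {
  "commands": [0,0.05,0,0,0,0,1,0,0.05,0,0,0,0,1,0,0.05,0,0,0,0,1]
}}

```text
time_s: 12.32
eef_pos: [0.5306, 0.2435, 0.0872]
tool_rot: [-3.14, -0.002, -0.244]
force: [-0.4, 3.9, 5.3]
finger_gap: 0.0171
finger_force: 61.2
```

```bash
python3 plan.py
```

```text
t 12.32 F box [3.72 1.38 5.31] M box [ 0.21 -0.49 -0.04] gap 0.0171 ff 61.2
board mm low [111.2  -0.5  55.1] high [-106.8   -0.4   54.7] rpy [-0.1  -0.11 -0.01]
```

Emit:
{"name": "play_rows", "arguments": {
  "commands": [0,0.05,0,0,0,0,1,0,0.05,0,0,0,0,1,0,0.05,0,0,0,0,1]
}}

```text
time_s: 12.57
eef_pos: [0.5306, 0.243, 0.0872]
tool_rot: [-3.14, -0.002, -0.244]
force: [0.5, 3.2, 4.7]
finger_gap: 0.0173
finger_force: 61.1
```

Emit:
{"name": "play_rows", "arguments": {
  "commands": [0,0.04,0,0,0,0,1,0,0.04,0,0,0,0,1,0,0.04,0,0,0,0,1]
}}

```text
time_s: 12.82
eef_pos: [0.5305, 0.2426, 0.0872]
tool_rot: [-3.14, -0.002, -0.244]
force: [0.0, 4.1, 5.2]
finger_gap: 0.0169
finger_force: 61.2
```

```bash
python3 plan.py
python3 - <<'E'
from h import *
a=grab('side','s3')['img']; b=grab('scene','c3b')['img']
r=lambda x,z:cv2.resize(x,None,fx=z,fy=z,interpolation=cv2.INTER_CUBIC)
cv2.imwrite('pics/m4.png',np.hstack([r(a[90:220,200:333],3),r(b[180:310,335:468],3)]))
E
```

```text
t 12.82 F box [4.02 0.98 5.16] M box [ 0.13 -0.57 -0.01] gap 0.0169 ff 61.2
board mm low [110.3  -0.6  55.1] high [-107.7   -0.6   54.7] rpy [-0.11 -0.11 -0.01]
```

View pics/m4.png

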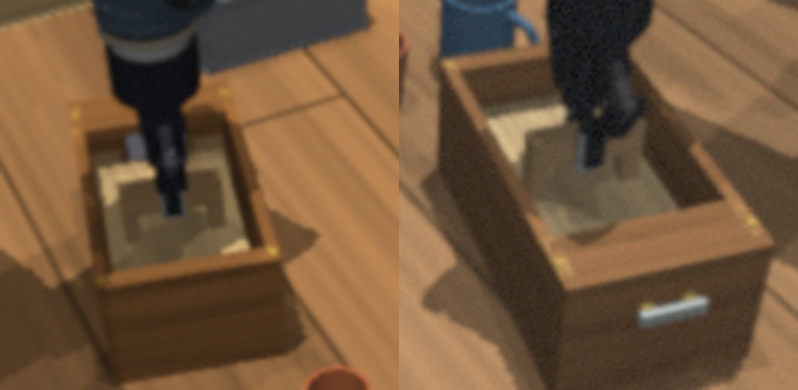

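Emit:
{"name": "play_rows", "arguments": {
  "commands": [0,0,-0.02,0,0,0,1,0,-0.02,-0.03,0,0,0,1,0,-0.03,-0.04,0,0,0,1,0,-0.03,-0.04,0,0,0,1],
  "force": 20
}}

```text
time_s: 13.25
eef_pos: [0.5304, 0.2425, 0.0872]
tool_rot: [-3.14, -0.002, -0.244]
force: [4.6, 4.1, 2.0]
finger_gap: 0.0171
finger_force: 60.7
```

```bash
python3 plan.py
```

```text
t 13.25 F box [ 5.09 -3.45  2.  ] M box [-0.32 -0.63  0.03] gap 0.0171 ff 60.7
board mm low [110.2  -0.5  55. ] high [-107.8   -0.5   54.7] rpy [-0.09 -0.07 -0.01]
```

Emit:
{"name": "play_rows", "arguments": {
  "commands": [0,0,0,0,0,0,0.72,0,0,0,0,0,0,0.7,0,0,0,0,0,0,0.65,0,0,0,0,0,0,0.6,0,0,0,0,0,0,0.5]
}}

```text
time_s: 13.67
eef_pos: [0.5296, 0.2422, 0.0867]
tool_rot: [3.142, 0.0, -0.244]
force: [0.2, 0.2, -0.4]
finger_gap: 0.0424
finger_force: 0.0
```

Emit:
{"name": "play_rows", "arguments": {
  "commands": [0,0,0,0,0,0,0.4,0,0,0,0,0,0,0.4,0,0,0,0,0,0,0.4,0,0,0,0,0,0,0.4]
}}

```text
time_s: 14.0
eef_pos: [0.5299, 0.2424, 0.087]
tool_rot: [-3.141, -0.0, -0.244]
force: [-0.3, -0.2, -0.1]
finger_gap: 0.0513
finger_force: 0.0
```

```bash
python3 go.py
```

```text
t 14.0 pos [0.5299 0.2424 0.087 ] rot [-3.1412e+00 -4.0000e-04 -2.4390e-01] F [-0.29 -0.17 -0.12] gap 0.0513 ff 0.0
```

Released cleanly; lift straight up and check from above.

Emit:
{"name": "play_rows", "arguments": {
  "commands": [0,0,-1,0,0,0,0.4,0,0,-3,0,0,0,0.4,0,0,-6,0,0,0,0.4,0,0,-10,0,0,0,0.4,0,0,-14,0,0,0,0.4]
}}

```text
time_s: 14.42
eef_pos: [0.5293, 0.2421, 0.2289]
tool_rot: [3.141, 0.0, -0.244]
force: [0.8, 0.2, 0.6]
finger_gap: 0.0514
finger_force: 0.0
```

Emit:
{"name": "play_rows", "arguments": {
  "commands": [-2,0,-2,0,0,0,0.4,-4,0,-4,0,0,0,0.4,-6,0,-6,0,0,0,0.4,-6,0,-6,0,0,0,0.4,-6,0,-6,0,0,0,0.4]
}}

```text
time_s: 14.83
eef_pos: [0.4714, 0.2571, 0.2886]
tool_rot: [-3.139, -0.003, -0.243]
force: [0.4, 0.5, -0.7]
finger_gap: 0.0513
finger_force: 0.0
```

```bash
python3 -c "
from h import *
w=grab('wrist','w3')['img']
cv2.imwrite('pics/w3.png',cv2.resize(w,(800,500)))"
```

```text
(no output)
```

View pics/w3.png

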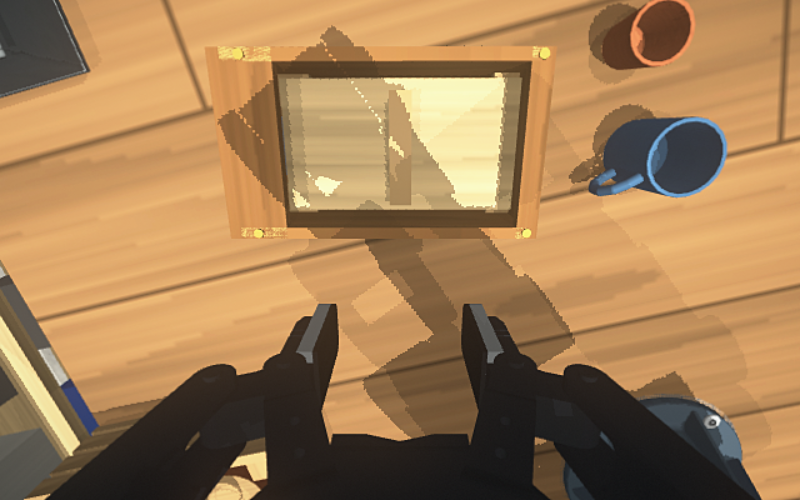

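Run:
```python
from h import *
w=load('w3'); B=R.from_euler('z',1.327); o=[.5288,.2417,0]
for n,P in {'mouth':[[.1,-.066,.112],[-.1,-.066,.112],[-.1,.066,.112],[.1,.066,.112]],'rimlow':[[.1,0,.1],[-.1,0,.1]],'board':[[.1103,-.0605,.063],[-.1077,-.0605,.063],[-.1077,.0595,.063],[.1103,.0595,.063]],'bar':[[.0103,0,.117],[-.0077,0,.117]]}.items():
    print(n,(proj(w,o+B.apply(P))*1.25).round(1).tolist())
```

```text
mouth [[271.5, 60.9], [532.1, 61.1], [516.1, 227.9], [286.5, 227.5]]
rimlow [[283.8, 148.7], [519.2, 149.0]]
board [[278.4, 77.0], [521.8, 77.2], [510.0, 209.2], [289.8, 208.8]]
bar [[388.7, 149.9], [411.0, 149.9]]
```

```bash
python3 -c "
from bench import finish_job
print(finish_job())"
```

```text
the job is handed in; nothing more can be done
None
```

I handed the job in with the board released and lying flat on the ledges (felt at about 55 mm), both ends under the rims and about home against the plain end wall. The dish and pots were not touched; the judge's verdict was not shown to me.

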